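# Find the oil sample bottles with stripped caps and set them aside for rework

### The arm

A 6-joint arm with a two-finger parallel gripper is mounted at the origin on the work surface. World frame = base frame: x ahead of the robot, y to its left, z up, the work surface at z = 0. Lengths are in m, angles in degrees, forces in N, time in s.
With the tool pointing down it reaches from about 0.375 to 0.9 m from the base axis. Payload 3.1 kg.
Tool frame: the origin (TCP) lies midway between the tips of the shut fingers; the grasp point (between the pads) lies 19 mm behind it; x points along the fingers, z is the direction in which the jaws open and shut, and the axes are right-handed (so a half turn about x gives the same grasp; the last joint's range is limited). The gripper opens to 87 mm and grips with 3 to 60 N. Pads are 19 mm wide; open, the fingers measure 117 mm over their backs; the gripper's body (75 mm by 190 mm) begins 51 mm behind the grasp point.
Start: joints at [-83.509, 30.224, 82.088, -0, 67.689, -10.227], TCP at [0.18, -0.599, 0.223] pointing down, gripper open.
Joint ranges: [-176.69, 176.69], [-43.24, 126.21], [12.49, 139.97], [-82, 262], [0, 151.66], [-163.58, 163.58]. Speed limits (degrees/s): [159.86, 159.86, 180, 180, 180, 180].

### API

Orientations are given as a 3x3 rotation matrix whose columns are the frame's x, y, z axes.
In Python, from rig import * gives the robot as it stands.
- The arm moves only by the tool play_rows, never from a script. Its argument "rows" is a list that holds one entry, the list of rows, each a list of 7 numbers: the shift along the tool's x, y, z in m, then the turn, a rotation vector about the tool's x, y, z in degrees, then the finger opening in m, from 0 to 0.087. A call has 1 to 12 rows; each row is the pose to reach, as a shift and turn from the pose commanded when the call began, along the tool's axes at that moment; what a row does not reach only later rows make up. A row lasts 1/10 s, in which the tool goes at most 50 mm and 8.59 degrees, less where a joint would pass 70% of its speed; a pose out of reach is approached as far as the arm can. A call with a gripper value outside its range is refused whole. The fingers move at their own pace and stop on an object; the grip force is fixed at half the most. Time passes only in rows, so rows that repeat a pose let the fingers close. It gives the time, the measured TCP pose, the force and the opening at its end, in the units of the state.
- read_state(): the state, without advancing time (a new reading comes with each control period).
- capture(name): name is "scene" or "top" or "wrist"; returns a dict with "pixels" (384x512x3 uint8, red, green, blue), "intrinsics" (3x3 intrinsics, pixels), "rvec" (rotation vector, rad) and "tvec" (3), from world to camera coordinates, as OpenCV has them. Camera axes: x right, y down, z forward; pixel columns grow to the right and rows downward; lengths in m; the calibration is good to about 2 mm. A picture is of the moment at which its call begins. There is no depth.
- hand_in(): hands the job in, once; it reports no verdict.
Trained networks look in the newest picture that a camera, given by its name, has taken for a name from the list of things; names that differ only in an ending like _2 or _b are one class to them, and where a whole thing is asked for, a point or a joint stands for the part that bears it (a point fixed in the world has none). Each returns a list of dicts, best first, with "p" (0 to 1); they miss things now and then, are a little off and sometimes report something else, mostly with a low value. They report only what shows in the picture. A call takes as long as a camera call. They do not tell look-alikes from the thing itself.
- trace(camera, target): "mask" (384x512 bool, what is visible of it) and "at" ([column, row] in pixels, amid what is visible of it).
The state is a dict: "time_s": time; "joint_positions": joint angles; "qvel": joint speeds; "tau": joint torques, N m; "position": TCP position; "tcp_rot": TCP orientation; "force": force on the tool from outside, world axes, zero at the start; "moment": the same for the moment, N m; "opening": opening from 0.0 (shut) to 1.0 (fully open).
Only numpy, scipy, OpenCV 4.12 (cv2) and the standard library are available. Lean on these libraries where they do the work, as an engineer would, in place of code of your own. Each camera call takes 0.05 s, during which the arm holds its last target.

### The job

Check the three oil sample bottles in the rack: with each still standing in its pocket, grip its cap gently and twist it clockwise, seen from above, by about an eighth of a turn. A sound cap nips up tight after a few degrees: leave that cap nipped up and its bottle in the rack; a cap that keeps turning is stripped: set that bottle down gently, upright, in the red rework tray. Leave the carton, the can and the spanner alone.

Things in the scene. Friction and masses are not known exactly. Their poses are not given: they have to be found in the camera images.
- sample_a: white square plastic oil sample bottle, 44 x 44 mm, 66 mm tall to its flat shoulder, then a thin neck and a round black cap; 105 mm tall in all, about 160 g. Origin: centre of its underside, z up. All three look alike; which stands in which pocket varies. The cap cannot come off, and the bottle can be carried by it
- cap_a (a joint): turn of the cap of sample_a on its bottle (rad): 0 at the start, grows clockwise seen from above, cannot go below 0. A sound cap turns 0.12 rad and stops solid; a stripped one turns on without end. Both drag with about 0.05 N m and stay where they are left. A yellow line on the cap shows its turn
- cap_a_top (a point): centre of the flat top of the black cap: 36 mm dia., 30 mm tall, 105 mm above the bottle's underside; below the cap there are 9 mm of neck (28 mm dia.) and then the wider shoulder. Thin plastic: 20 to 40 N of grip is plenty, 80 N too much
- sample_b: white square plastic oil sample bottle, 44 x 44 mm, 66 mm tall to its flat shoulder, then a thin neck and a round black cap; 105 mm tall in all, about 160 g. Origin: centre of its underside, z up. All three look alike; which stands in which pocket varies. The cap cannot come off, and the bottle can be carried by it
- cap_b (a joint): turn of the cap of sample_b on its bottle (rad): 0 at the start, grows clockwise seen from above, cannot go below 0. A sound cap turns 0.12 rad and stops solid; a stripped one turns on without end. Both drag with about 0.05 N m and stay where they are left. A yellow line on the cap shows its turn
- cap_b_top (a point): centre of the flat top of the black cap: 36 mm dia., 30 mm tall, 105 mm above the bottle's underside; below the cap there are 9 mm of neck (28 mm dia.) and then the wider shoulder. Thin plastic: 20 to 40 N of grip is plenty, 80 N too much
- sample_c: white square plastic oil sample bottle, 44 x 44 mm, 66 mm tall to its flat shoulder, then a thin neck and a round black cap; 105 mm tall in all, about 160 g. Origin: centre of its underside, z up. All three look alike; which stands in which pocket varies. The cap cannot come off, and the bottle can be carried by it
- cap_c (a joint): turn of the cap of sample_c on its bottle (rad): 0 at the start, grows clockwise seen from above, cannot go below 0. A sound cap turns 0.12 rad and stops solid; a stripped one turns on without end. Both drag with about 0.05 N m and stay where they are left. A yellow line on the cap shows its turn
- cap_c_top (a point): centre of the flat top of the black cap: 36 mm dia., 30 mm tall, 105 mm above the bottle's underside; below the cap there are 9 mm of neck (28 mm dia.) and then the wider shoulder. Thin plastic: 20 to 40 N of grip is plenty, 80 N too much
- rack: fixed plywood rack block, 90 mm (x) x 260 mm (y) x 40 mm high, three square pockets 48 mm wide, 30 mm deep, at its y = -90, 0, +90 mm, one bottle in each (underside 10 mm above the bench; it can turn only about 0.1 rad there). Origin: centre of its underside, z up, y along the row
- tray: fixed red open rework tray, 140 mm (x) x 220 mm (y) x 35 mm high, walls and floor 5 mm thick, empty at the start. Origin: centre of its underside, z up, y along its length
- carton: loose cardboard carton with an orange band, 90 x 130 x 55 mm, beyond the rack; origin: centre of its underside. Bystander
- cleaner: loose upright blue can, 60 mm dia., 160 mm tall, left of the rack; origin: centre of its underside. Bystander
- spanner: loose flat steel spanner, 170 mm long, lying beyond the rack, lengthwise along its own x; origin: on its underside near mid length. Bystander
Not all that is in view belongs to the job. What is shaped like the sample_a but purple or turquoise is not meant.

How it is judged (in metres and radians):
At the end, for the whole second after the job is handed in: Both bottles with stripped caps (sample_a and sample_c) stand upright (within 0.1 rad) and at rest on the tray's floor, inside its walls; the sound one (sample_b) stands upright and at rest, fully down in a pocket of the rack, with its cap turned at least 0.08 rad, that is nipped up (angle between each of sample_a, sample_b, sample_c's own z axis and vertical below 0.1 rad and linear speed of each of sample_a, sample_b, sample_c below 0.03 m/s and x of sample_a in the frame of tray between -0.06 and 0.06 m and y of sample_a in the frame of tray between -0.1 and 0.1 m and z of sample_a in the frame of tray between -0.005 and 0.012 m and x of sample_c in the frame of tray between -0.06 and 0.06 m and y of sample_c in the frame of tray between -0.1 and 0.1 m and z of sample_c in the frame of tray between -0.005 and 0.012 m and x of sample_b in the frame of rack between -0.02 and 0.02 m and y of sample_b in the frame of rack between -0.12 and 0.12 m and z of sample_b in the frame of rack below 0.015 m and value of joint cap_b above 0.08 rad); the robot touches nothing.
It fails at once if a bottle with a stripped cap is being lifted out of its pocket before its cap has been turned by 0.25 rad ((z of sample_a in the frame of rack between 0.022 and 0.04 m and x of sample_a in the frame of rack between -0.03 and 0.03 m and y of sample_a in the frame of rack between -0.12 and 0.12 m and value of joint cap_a below 0.25 rad) or (z of sample_c in the frame of rack between 0.022 and 0.04 m and x of sample_c in the frame of rack between -0.03 and 0.03 m and y of sample_c in the frame of rack between -0.12 and 0.12 m and value of joint cap_c below 0.25 rad)).
It fails at once if a bottle or its cap is squeezed or pushed hard (over 160 N in all from the fingers) (contact force between the fingers and sample_a above 160 N or contact force between the fingers and sample_b above 160 N or contact force between the fingers and sample_c above 160 N).
It fails at once if a bottle is dropped or thrown into the tray (faster than 0.6 m/s within 35 mm over its underside, as from a fall of about 20 mm) ((x of sample_a in the frame of tray between -0.06 and 0.06 m and y of sample_a in the frame of tray between -0.1 and 0.1 m and z of sample_a in the frame of tray below 0.035 m and linear speed of sample_a above 0.6 m/s) or (x of sample_b in the frame of tray between -0.06 and 0.06 m and y of sample_b in the frame of tray between -0.1 and 0.1 m and z of sample_b in the frame of tray below 0.035 m and linear speed of sample_b above 0.6 m/s) or (x of sample_c in the frame of tray between -0.06 and 0.06 m and y of sample_c in the frame of tray between -0.1 and 0.1 m and z of sample_c in the frame of tray below 0.035 m and linear speed of sample_c above 0.6 m/s)).
It fails at once if the carton, the can or the spanner is shifted by more than 30 mm (distance of any of carton, cleaner, spanner from where it was at the start of the episode above 0.03 m).
It also fails if it takes over 67 s, if anything falls off the work surface, if the arm or the gripper's body presses on something with over 40 N, if the wrist force passes 120 N, or if a joint passes its speed limit or range.

## Working session

There is one attempt and no reset: what is moved stays moved. The work goes in short steps, Python scripts to look and compute and a tool call to move; the robot and the scene stay as the last step left them, time stands still between calls to the robot, and variables do not carry over. Pictures are saved under pics/ and viewed, and the job is handed in when it is done.

Besides the shell and the picture viewer there is one more tool, called after "Emit:" in YAML: its name, and indented under it one key for each argument. play_rows: Moves the arm, as the interface text tells. Its arguments: {"type":"object","properties":{"rows":{"type":"array"}},"required":["rows"]}

```bash
ls; mkdir -p pics; python3 - <<'E'
from rig import *
import cv2
for n in ["scene","top","wrist"]:
    c=capture(n); cv2.imwrite(f"pics/{n}0.png",c["pixels"][:,:,::-1])
    print(n,c["intrinsics"],c["rvec"],c["tvec"])
s=read_state(); print(s)
E
```

```text
pics
scene [[392.68167519   0.         256.40197463]
 [  0.         392.68167519 186.00163307]
 [  0.           0.           1.        ]] [ 2.01472241  1.3677224  -0.53805616] [-0.30471941 -0.31395154  1.57674303]
top [[372.2922197    0.         250.72773767]
 [  0.         372.2922197  192.53066419]
 [  0.           0.           1.        ]] [ 2.18090297 -2.13777812  0.08796407] [0.07626457 0.61517886 0.95045126]
wrist [[313.9189217    0.         247.83038001]
 [  0.         313.9189217  184.74392104]
 [  0.           0.           1.        ]] [-2.31137864  1.71954913  0.27187922] [-0.6233647  -0.03693173  0.39120754]
{'time_s': 0.15, 'joint_positions': array([-8.35078253e+01,  3.02657495e+01,  8.21375968e+01, -1.20479382e-03,
        6.76907519e+01, -1.02265678e+01]), 'qvel': array([-0.05621698, -0.13065165, -0.30189088,  0.03579872, -0.0223934 ,
       -0.00375028]), 'tau': array([-1.65248566e-04, -4.40433097e+01, -1.76841706e+01,  6.33375929e-02,
        5.52509353e-02, -1.01218902e-04]), 'position': array([ 0.17976303, -0.59801625,  0.22181766]), 'tcp_rot': array([[-2.05022389e-04,  9.57726170e-01,  2.87681320e-01],
       [ 1.62959251e-03,  2.87681264e-01, -9.57724822e-01],
       [-9.99998651e-01,  2.72448295e-04, -1.61968450e-03]]), 'force': array([ 0.41178974, -0.01930653,  0.0406247 ]), 'moment': array([-0.01954445, -0.02007404, -0.02949038]), 'opening': 0.9975623671228214}
```

View pics/scene0.png

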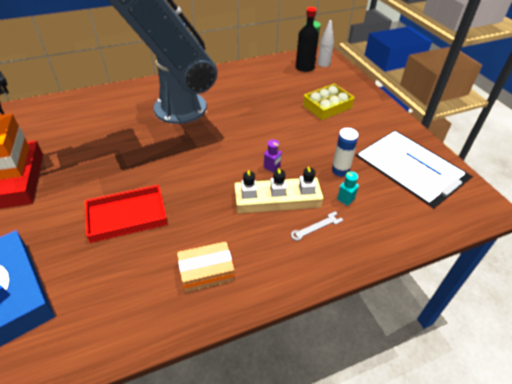

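View pics/top0.png

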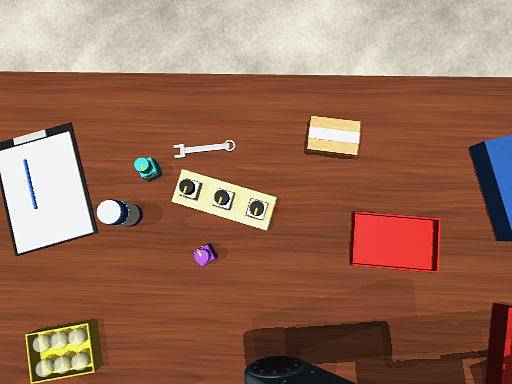

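View pics/wrist0.png

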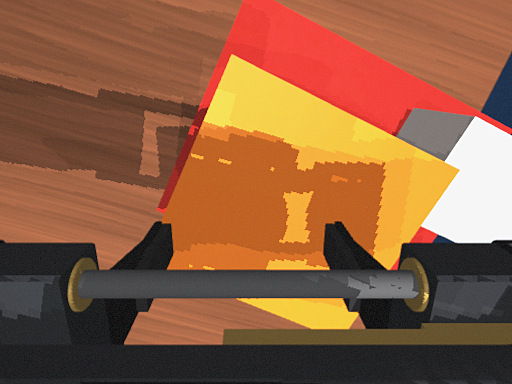

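```bash
cat > h.py <<'E'
from rig import *
import numpy as np, cv2
def cam(c):
    R,_=cv2.Rodrigues(np.array(c["rvec"],float)); return np.array(c["intrinsics"]),R,np.array(c["tvec"],float)
def onz(c,uv,z):
    K,R,t=cam(c); d=R.T@np.linalg.inv(K)@np.array([uv[0],uv[1],1.]); o=-R.T@t
    return o+d*(z-o[2])/d[2]
def proj(c,p):
    K,R,t=cam(c); q=K@(R@np.array(p,float)+t); return q[:2]/q[2]
E
python3 - <<'E'
from h import *
for n in ["scene","top"]:
    c=capture(n)
    for t,z in [("sample_a",.06),("cap_a_top",.115),("rack",.04),("tray",.035),("carton",.055),("cleaner",.16),("spanner",.005)]:
        for r in trace(n,t):
            print(n,t,round(r["p"],2),np.round(r["at"],1),r["mask"].sum(),np.round(onz(c,r["at"],z),3))
E
```

```text
scene sample_a 0.89 [270.7 158.2] 475 [0.47  0.187 0.06 ]
scene sample_a 0.78 [350.6 191.7] 513 [0.696 0.352 0.06 ]
scene sample_a 0.69 [250.4 188.8] 379 [0.576 0.075 0.06 ]
scene sample_a 0.58 [307.3 184.8] 351 [0.623 0.243 0.06 ]
scene sample_a 0.55 [278.6 185.9] 378 [0.595 0.159 0.06 ]
scene cap_a_top 0.72 [350.1 179.1] 166 [0.693 0.34  0.115]
scene cap_a_top 0.68 [307.6 174.7] 155 [0.632 0.232 0.115]
scene cap_a_top 0.67 [273.3 147.3] 122 [0.482 0.189 0.115]
scene rack 0.79 [278.2 203.5] 1779 [0.644 0.137 0.04 ]
scene rack 0.2 [310.2 180. ] 176 [0.59  0.273 0.04 ]
scene tray 0.76 [126.3 213.6] 3426 [ 0.517 -0.289  0.035]
scene carton 0.88 [203.4 265.5] 2102 [ 0.781 -0.134  0.055]
scene cleaner 0.65 [343.1 151.7] 840 [0.622 0.349 0.16 ]
scene spanner 0.63 [313.7 225.8] 390 [0.735 0.213 0.005]
scene spanner 0.51 [204.5 265.6] 2105 [ 0.749 -0.126  0.005]
top sample_a 0.87 [221.9 198.5] 334 [0.594 0.162 0.06 ]
top sample_a 0.85 [146.3 168.1] 440 [0.669 0.36  0.06 ]
top sample_a 0.74 [200.  251.6] 348 [0.458 0.213 0.06 ]
top sample_a 0.69 [258.7 209.4] 324 [0.568 0.067 0.06 ]
top sample_a 0.21 [257.4 205.3] 175 [0.578 0.07  0.06 ]
top cap_a_top 0.55 [201.8 255.5] 190 [0.452 0.2   0.115]
top cap_a_top 0.55 [139.4 166.8] 196 [0.663 0.361 0.115]
top cap_a_top 0.5 [185.1 186.9] 204 [0.616 0.246 0.115]
top rack 0.6 [224.9 208. ] 2268 [0.571 0.155 0.04 ]
top tray 0.69 [393.6 240.3] 4864 [ 0.496 -0.283  0.035]
top carton 0.76 [332.7 136.6] 1978 [ 0.762 -0.123  0.055]
top carton 0.27 [256.5 208.2] 177 [0.571 0.072 0.055]
top cleaner 0.97 [117.4 213.2] 950 [0.547 0.391 0.16 ]
top spanner 0.84 [205.4 147.9] 446 [0.737 0.216 0.005]
```

```bash
python3 - <<'E'
from h import *
c=capture("top"); p=c["pixels"]
cv2.imwrite("pics/topcrop.png",cv2.resize(p[150:280,120:290],None,fx=4.5,fy=4.5,interpolation=cv2.INTER_CUBIC)[:,:,::-1])
c2=capture("scene");p2=c2["pixels"]
cv2.imwrite("pics/scrop.png",cv2.resize(p2[130:250,225:375],None,fx=5,fy=5,interpolation=cv2.INTER_CUBIC)[:,:,::-1])
for n,cc in (("top",c),("scene",c2)):
  for t in ["rack","tray"]:
    r=trace(n,t)[0]; m=r["mask"].astype(np.uint8)
    cn=max(cv2.findContours(m,0,2)[0],key=cv2.contourArea)[:,0,:]
    z={"rack":.04,"tray":.035}[t]
    P=np.array([onz(cc,q,z)[:2] for q in cn],np.float32)
    print(n,t,cv2.minAreaRect(P))
  # dark cap blobs
  for col in [(p if n=="top" else p2)]:
    hsv=cv2.cvtColor(col,cv2.COLOR_RGB2HSV)
    blk=(col.max(2)<60).astype(np.uint8)
    N,L,S,C=cv2.connectedComponentsWithStats(blk)
    for i in range(1,N):
        if 30<S[i,4]<600:
            w=onz(cc,C[i],.11)
            if .4<w[0]<.75 and 0<w[1]<.4: print(n,"dark",C[i],S[i],np.round(w,3))
E
```

```text
top rack ((0.6255150437355042, 0.25772222876548767), (0.0415712408721447, 0.0370296873152256), 46.63369369506836)
top tray ((0.4940682649612427, -0.28442856669425964), (0.22793883085250854, 0.1397319883108139), 86.34183502197266)
top dark [156.18811881 170.86138614] [148 158  15  23 101] [0.655 0.32  0.11 ]
top dark [147.89473684 167.60526316] [142 161  10  13  38] [0.662 0.341 0.11 ]
top dark [187.07575758 185.81060606] [180 179  15  16 132] [0.619 0.243 0.11 ]
top dark [197.83870968 191.93548387] [194 183   8  17  31] [0.605 0.216 0.11 ]
top dark [221.35555556 195.93333333] [215 190  14  15  90] [0.596 0.158 0.11 ]
top dark [122.58333333 212.98333333] [113 200  16  25 120] [0.55  0.397 0.11 ]
top dark [257.61643836 206.23287671] [250 201  14  15  73] [0.573 0.069 0.11 ]
top dark [138.43243243 215.52702703] [131 204  12  22  74] [0.544 0.358 0.11 ]
top dark [212.81818182 250.5       ] [207 244  11  15  44] [0.464 0.175 0.11 ]
scene rack ((0.6132230162620544, 0.15361031889915466), (0.2645235061645508, 0.12308640033006668), 74.3170394897461)
scene tray ((0.5107320547103882, -0.2915729582309723), (0.22028455138206482, 0.17047671973705292), 87.0807113647461)
scene dark [308.3877551  175.58163265] [304 169  10  13  98] [0.632 0.236 0.11 ]
scene dark [278.63809524 177.15238095] [274 170  11  14 105] [0.606 0.151 0.11 ]
scene dark [248.43137255 179.21568627] [244 173  10  13 102] [0.583 0.066 0.11 ]
```

View pics/topcrop.png

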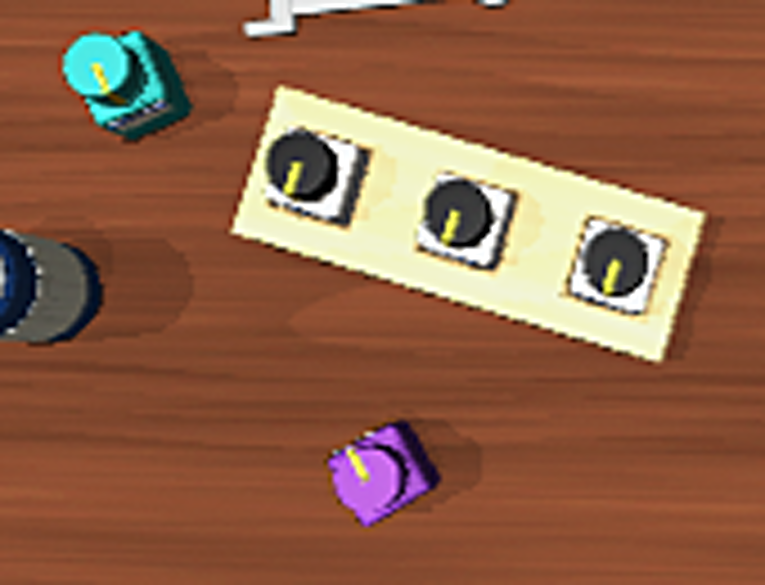

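View pics/scrop.png

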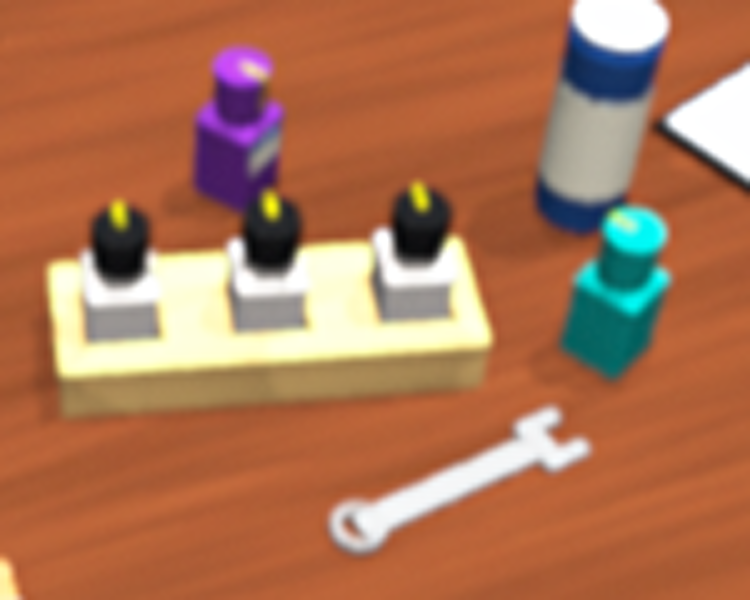

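Candidates in the top view: black-capped white bottles at (187,186), (222,197) and (257,207); turquoise look-alike at (142,166); purple look-alike at (202,254). I choose the three black-capped ones, which stand in the rack. The close crop confirms them.

```bash
python3 - <<'E'
from h import *
c=capture("top"); f=lambda q:(120+(q[0]+.5)/4.5-.5,150+(q[1]+.5)/4.5-.5)
P=np.array([onz(c,f(q),.04)[:2] for q in [(278,86),(705,212),(660,362),(232,234)]])
print(P.round(4),"rack c",P.mean(0), [np.linalg.norm(P[i]-P[i-1]).round(3) for i in range(4)])
d=(P[0]+P[3]-P[1]-P[2])/2; print("rack y ang",np.degrees(np.arctan2(d[1],d[0])))
u=d/np.linalg.norm(d)
for s in (-.09,0,.09): print("pocket",(P.mean(0)+u*s).round(4))
for q in [(616,261),(459,213),(300,162)]: print("cap",onz(c,f(q),.115).round(4))
print("can",onz(c,(112,212),.16))
# scene caps: tops  (crop 5x, offset 225,130)
c=capture("scene")
for q in [(120,216),(271,208),(420,199)]: print("cap scene",onz(c,(225+q[0]/5,130+q[1]/5),.115).round(4))
E
```

```text
[[0.6725 0.2731]
 [0.603  0.0214]
 [0.5158 0.0461]
 [0.5848 0.2965]] rack c [0.59405615 0.15926673] [np.float64(0.091), np.float64(0.261), np.float64(0.091), np.float64(0.26)]
rack y ang 74.57652892977893
pocket [0.5701 0.0725]
pocket [0.5941 0.1593]
pocket [0.618 0.246]
cap [0.5689 0.0721 0.115 ]
cap [0.593  0.1569 0.115 ]
cap [0.619  0.2436 0.115 ]
can [0.54947306 0.40369454 0.16      ]
cap scene [0.5644 0.0744 0.115 ]
cap scene [0.59  0.16  0.115]
cap scene [0.6147 0.246  0.115 ]
```

```bash
cat >> h.py <<'E'
def go(p,yaw=None,s=None):
    s=s or read_state(); R=np.array(s["tcp_rot"]); d=np.array(p)-s["position"]
    z=R[:,2]; y0=np.degrees(np.arctan2(z[1],z[0]))
    q=s["joint_positions"]
    print("t",round(s["time_s"],2),"pos",s["position"].round(4),"yaw",y0.round(2),"q1,q6",q[0].round(1),q[5].round(1),"F",s["force"].round(1),"M",s["moment"].round(2),"open",round(s["opening"]*87,1))
    dx=R.T@d
    # levelled target
    yw=y0 if yaw is None else yaw; yr=np.radians(yw)
    zt=np.array([np.cos(yr),np.sin(yr),0]); xt=np.array([0,0,-1.]); Rt=np.column_stack([xt,np.cross(zt,xt),zt])
    rv=cv2.Rodrigues(R.T@Rt)[0].ravel()
    print("shift",dx.round(4),"rot",np.degrees(rv).round(2))
E
python3 - <<'E'
from h import *
go((.569,.0725,.21),29)
E
```

```text
t 1.35 pos [ 0.1798 -0.5985  0.2225] yaw -73.28 q1,q6 -83.5 -10.2 F [0.6 0.2 0.2] M [-0.02  0.01 -0.02] open 87.0
shift [ 0.0126  0.5658 -0.5307] rot [-102.28   -0.     -0.  ]
```

Emit:
play_rows:
  rows:
    - [[0,0.2,-0.19,-40,0,0,0.087],[0,0.2,-0.19,-40,0,0,0.087],[0,0.2,-0.19,-40,0,0,0.087],[0,0.2,-0.19,-40,0,0,0.087],[0,0.2,-0.19,-40,0,0,0.087],[0,0.4,-0.38,-80,0,0,0.087],[0,0.4,-0.38,-80,0,0,0.087],[0,0.4,-0.38,-80,0,0,0.087],[0,0.4,-0.38,-80,0,0,0.087],[0,0.4,-0.38,-80,0,0,0.087],[0,0.566,-0.531,-102,0,0,0.087],[0,0.566,-0.531,-102,0,0,0.087]]

```text
time_s: 2.55
position: [0.48, -0.0767, 0.2229]
tcp_rot: [[0.001, -0.411, 0.912], [-0.0, 0.912, 0.411], [-1.0, -0.001, 0.001]]
force: [0.7, 0.1, 0.0]
opening: 0.997
```

```bash
python3 - <<'E'
from h import *
go((.569,.0725,.21),29)
E
```

```text
t 2.55 pos [ 0.48   -0.0767  0.2229] yaw 24.26 q1,q6 -22.3 -46.5 F [0.7 0.1 0. ] M [-0.   -0.16  0.01] open 86.8
shift [0.0129 0.0994 0.1424] rot [-4.74  0.03  0.05]
```

Emit:
play_rows:
  rows:
    - [[0.013,0.099,0.142,-4.7,0,0,0.087],[0.013,0.099,0.142,-4.7,0,0,0.087],[0.013,0.099,0.142,-4.7,0,0,0.087],[0.013,0.099,0.142,-4.7,0,0,0.087],[0.013,0.099,0.142,-4.7,0,0,0.087],[0.013,0.099,0.142,-4.7,0,0,0.087]]

```text
time_s: 3.15
position: [0.5684, 0.0697, 0.2093]
tcp_rot: [[-0.001, -0.48, 0.877], [-0.001, 0.877, 0.48], [-1.0, -0.0, -0.001]]
force: [-0.7, -0.1, 0.1]
opening: 1.001
```

```bash
python3 - <<'E'
from h import *
c=capture("wrist"); cv2.imwrite("pics/w1.png",c["pixels"][:,:,::-1])
go((.569,.0725,.083),29)
for p in [(.569,.0725,.115),(.593,.1585,.115),(.6175,.2455,.115)]: print(proj(c,p).round(1))
E
```

```text
t 3.2 pos [0.5681 0.069  0.2094] yaw 28.61 q1,q6 -4.2 -32.8 F [-0.8 -1.   0.2] M [ 0.03 -0.09  0.05] open 86.9
shift [0.1264 0.0026 0.0026] rot [-0.39 -0.07 -0.  ]
[250.8 186. ]
[329.8 109.3]
[423.6  18.4]
```

View pics/w1.png

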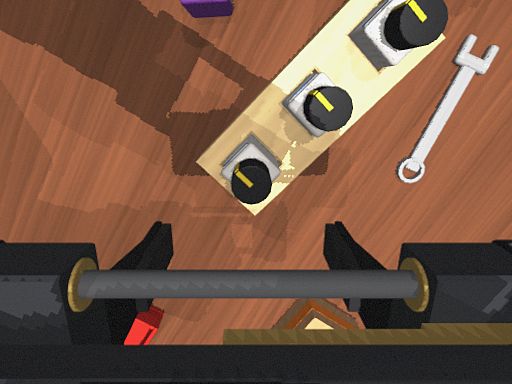

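Emit:
play_rows:
  rows:
    - [[0.04,0.002,0.003,0,0,0,0.087],[0.08,0.002,0.003,0,0,0,0.087],[0.1,0.002,0.003,0,0,0,0.087],[0.115,0.002,0.003,0,0,0,0.087],[0.126,0.002,0.003,0,0,0,0.087],[0.126,0.002,0.003,0,0,0,0.087],[0.126,0.002,0.003,0,0,0,0.087]]

```text
time_s: 3.9
position: [0.5707, 0.072, 0.0841]
tcp_rot: [[0.001, -0.478, 0.878], [-0.0, 0.878, 0.478], [-1.0, -0.0, 0.001]]
force: [0.7, 0.5, 0.0]
opening: 1.002
```

```bash
python3 - <<'E'
from h import *
c=capture("wrist"); cv2.imwrite("pics/w2.png",c["pixels"][:,:,::-1])
go((.569,.0725,.083),29)
print(proj(c,(.569,.0725,.115)))
E
```

```text
t 3.95 pos [0.5711 0.0721 0.0845] yaw 28.56 q1,q6 -3.9 -32.5 F [-0.5 -0.6  0.7] M [-0.04 -0.14  0.03] open 86.8
shift [ 0.0015  0.0013 -0.0017] rot [-0.44  0.08  0.06]
[246.15326878 269.0859221 ]
```

View pics/w2.png

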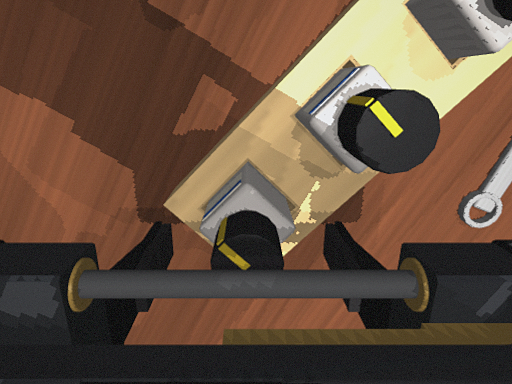

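Emit:
play_rows:
  rows:
    - [[0,0,-0.001,0,0,0,0.06],[0,0,-0.001,0,0,0,0.04],[0,0,-0.001,0,0,0,0.03],[0,0,-0.001,0,0,0,0.02],[0,0,-0.001,0,0,0,0.02],[0,0,-0.001,0,0,0,0.02],[0,0,-0.001,0,0,0,0.02],[0,0,-0.001,0,0,0,0.02]]

```text
time_s: 4.75
position: [0.5696, 0.0723, 0.0835]
tcp_rot: [[0.0, -0.479, 0.878], [0.0, 0.878, 0.479], [-1.0, 0.0, 0.0]]
force: [0.0, 0.4, -0.3]
opening: 0.406
```

```bash
python3 - <<'E'
from h import *
go((.569,.0725,.083),29)
E
```

```text
t 4.75 pos [0.5696 0.0723 0.0835] yaw 28.61 q1,q6 -3.9 -32.5 F [ 0.   0.4 -0.3] M [ 0.04 -0.19 -0.01] open 35.3
shift [ 0.0005  0.0005 -0.0005] rot [-0.39  0.01 -0.  ]
```

Emit:
play_rows:
  rows:
    - [[0,0,0,3,0,0,0.02],[0,0,0,6,0,0,0.02],[0,0,0,9,0,0,0.02],[0,0,0,12,0,0,0.02],[0,0,0,15,0,0,0.02],[0,0,0,15,0,0,0.02]]

```text
time_s: 5.35
position: [0.5702, 0.0724, 0.0836]
tcp_rot: [[0.001, -0.236, 0.972], [-0.0, 0.972, 0.236], [-1.0, -0.0, 0.001]]
force: [1.9, 0.6, 0.3]
opening: 0.404
```

```bash
python3 - <<'E'
from h import *
go((.569,.0725,.083))
E
```

```text
t 5.35 pos [0.5702 0.0724 0.0836] yaw 13.67 q1,q6 -3.9 -17.6 F [1.9 0.6 0.3] M [ 0.18 -0.4   0.2 ] open 35.1
shift [ 0.0006  0.0004 -0.0012] rot [-0.    0.08  0.02]
```

Emit:
play_rows:
  rows:
    - [[0,0,0,3,0,0,0.02],[0,0,0,6,0,0,0.02],[0,0,0,9,0,0,0.02],[0,0,0,12,0,0,0.02],[0,0,0,15,0,0,0.02],[0,0,0,15,0,0,0.02]]

```text
time_s: 5.95
position: [0.5703, 0.0723, 0.0838]
tcp_rot: [[0.002, 0.022, 1.0], [-0.0, 1.0, -0.022], [-1.0, -0.0, 0.002]]
force: [2.1, 1.2, 0.1]
opening: 0.405
```

```bash
python3 - <<'E'
from h import *
c=capture("wrist"); cv2.imwrite("pics/w3.png",c["pixels"][:,:,::-1])
go((.569,.0725,.083))
c=capture("top"); p=c["pixels"]
cv2.imwrite("pics/top3.png",cv2.resize(p[150:280,120:290],None,fx=4.5,fy=4.5,interpolation=cv2.INTER_CUBIC)[:,:,::-1])
E
```

```text
t 6.0 pos [0.5703 0.0723 0.0837] yaw -1.22 q1,q6 -3.9 -2.7 F [ 2.1  0.8 -0.4] M [ 0.17 -0.48  0.58] open 35.4
shift [ 0.0007  0.0001 -0.0013] rot [-0.    0.09  0.01]
```

View pics/w3.png

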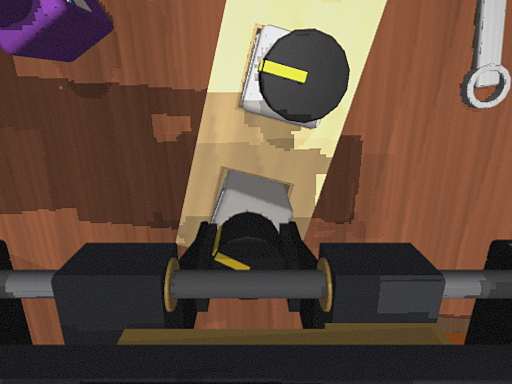

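Emit:
play_rows:
  rows:
    - [[0,0,0,0,0,0,0.06],[0,0,0,0,0,0,0.087],[0,0,0,0,0,0,0.087],[0,0,0,0,0,0,0.087],[-0.04,0,0,0,0,0,0.087],[-0.08,0,0,0,0,0,0.087],[-0.12,0,0,0,0,0,0.087],[-0.12,0,0,0,0,0,0.087],[-0.12,0,0,0,0,0,0.087]]

```text
time_s: 6.95
position: [0.5698, 0.0722, 0.2045]
tcp_rot: [[0.002, 0.024, 1.0], [-0.0, 1.0, -0.024], [-1.0, -0.0, 0.002]]
force: [-0.2, -0.2, -1.2]
opening: 0.99
```

```bash
python3 - <<'E'
from h import *
c=capture("wrist"); cv2.imwrite("pics/w4.png",c["pixels"][:,:,::-1])
go((.593,.1585,.21),29)
E
```

```text
t 7.0 pos [0.5688 0.0722 0.2032] yaw -1.4 q1,q6 -3.9 -2.5 F [-0.7  0.3 -1.2] M [-0.02 -0.07  0.  ] open 86.5
shift [-0.0069  0.0868  0.0221] rot [-3.04e+01 -7.00e-02 -2.00e-02]
```

View pics/w4.png

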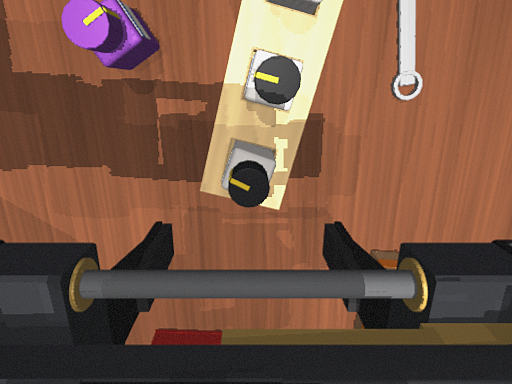

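```bash
cat >> h.py <<'E'
def lines(c,pts):
    """world angle of yellow line for each cap near pts"""
    p=c["pixels"]; hsv=cv2.cvtColor(p,cv2.COLOR_RGB2HSV)
    m=cv2.inRange(hsv,(24,140,110),(36,255,255))
    N,L,S,C=cv2.connectedComponentsWithStats(m)
    for P in pts:
        u=proj(c,P); cand=[i for i in range(1,N) if np.linalg.norm(C[i]-u)<25 and S[i,4]>15]
        for i in cand:
            v=np.argwhere(L==i)[:,::-1]; W=np.array([onz(c,q,.115)[:2] for q in v],np.float32)
            r=cv2.minAreaRect(W); mu=W.mean(0); _,_,V=np.linalg.svd(W-mu)
            a=np.degrees(np.arctan2(V[0][1],V[0][0]))%180
            print("line",P[:2],"n",S[i,4],"ang",a.round(1),"at",mu.round(4),"size",np.round(r[1],4))
E
python3 - <<'E'
from h import *
lines(capture("wrist"),[(.569,.0725,.115),(.593,.1585,.115),(.6175,.2455,.115)])
class C: pass
E
python3 - <<'E'
# earlier picture w1 needs its pose; use top camera before/after
from h import *
t=capture("top"); 
for f in ["pics/top0.png"]:
    d=dict(t); d["pixels"]=cv2.imread(f)[:,:,::-1].copy(); lines(d,[(.569,.0725,.115),(.593,.1585,.115),(.6175,.2455,.115)])
E
```

```text
line (0.569, 0.0725) n 114 ang 147.0 at [0.5614 0.0783] size [0.0074 0.0208]
line (0.593, 0.1585) n 148 ang 164.1 at [0.5853 0.1617] size [0.0044 0.0186]
line (0.569, 0.0725) n 16 ang 160.6 at [0.5608 0.0747] size [0.0046 0.016 ]
line (0.593, 0.1585) n 17 ang 163.3 at [0.5848 0.1615] size [0.0046 0.0176]
line (0.6175, 0.2455) n 16 ang 161.7 at [0.6105 0.2473] size [0.0046 0.0161]
```

First cap (near pocket): the tool turned 30° but the line moved only about 14°, and the moment rose to 0.58 N m. That reads as sound, and the cap is nipped up. On to the middle one.

Emit:
play_rows:
  rows:
    - [[0,0.045,0.011,-8,0,0,0.087],[0,0.087,0.022,-16,0,0,0.087],[0,0.087,0.022,-24,0,0,0.087],[0,0.087,0.022,-30,0,0,0.087],[0.04,0.087,0.022,-30,0,0,0.087],[0.08,0.087,0.022,-30,0,0,0.087],[0.1,0.087,0.022,-30,0,0,0.087],[0.115,0.087,0.022,-30,0,0,0.087],[0.119,0.087,0.022,-30,0,0,0.087],[0.119,0.087,0.022,-30,0,0,0.087],[0.119,0.087,0.022,-30,0,0,0.087]]

```text
time_s: 8.2
position: [0.5946, 0.1588, 0.0854]
tcp_rot: [[0.002, -0.479, 0.878], [0.0, 0.878, 0.479], [-1.0, -0.001, 0.002]]
force: [-0.1, 0.2, 0.3]
opening: 1.0
```

```bash
python3 - <<'E'
from h import *
c=capture("wrist"); cv2.imwrite("pics/w5.png",c["pixels"][:,:,::-1])
go((.593,.1585,.083),29)
E
```

```text
t 8.25 pos [0.5947 0.1588 0.0858] yaw 28.61 q1,q6 4.6 -24.1 F [-0.3 -0.1  0. ] M [ 0.03 -0.11  0.07] open 87.1
shift [ 0.0028  0.0006 -0.0017] rot [-0.39  0.14  0.06]
```

View pics/w5.png

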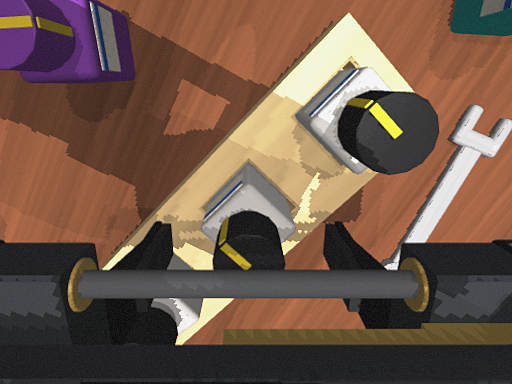

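Emit:
play_rows:
  rows:
    - [[0.002,0,-0.001,0,0,0,0.06],[0.002,0,-0.001,0,0,0,0.04],[0.002,0,-0.001,0,0,0,0.03],[0.002,0,-0.001,0,0,0,0.02],[0.002,0,-0.001,0,0,0,0.02],[0.002,0,-0.001,0,0,0,0.02],[0.002,0,-0.001,0,0,0,0.02],[0.002,0,-0.001,3,0,0,0.02],[0.002,0,-0.001,6,0,0,0.02],[0.002,0,-0.001,9,0,0,0.02],[0.002,0,-0.001,12,0,0,0.02],[0.002,0,-0.001,15,0,0,0.02]]

```text
time_s: 9.45
position: [0.5932, 0.1584, 0.0826]
tcp_rot: [[0.001, -0.233, 0.972], [0.0, 0.972, 0.233], [-1.0, 0.0, 0.001]]
force: [0.4, 0.1, -0.1]
opening: 0.407
```

```bash
python3 - <<'E'
from h import *
go((.593,.1585,.083))
E
```

```text
t 9.45 pos [0.5932 0.1584 0.0826] yaw 13.5 q1,q6 4.5 -9.0 F [ 0.4  0.1 -0.1] M [ 0.11 -0.23  0.11] open 35.4
shift [-0.0004  0.0002 -0.0002] rot [ 0.    0.05 -0.  ]
```

Emit:
play_rows:
  rows:
    - [[0,0,0,3,0,0,0.02],[0,0,0,6,0,0,0.02],[0,0,0,9,0,0,0.02],[0,0,0,12,0,0,0.02],[0,0,0,15,0,0,0.02],[0,0,0,15,0,0,0.02]]

```text
time_s: 10.05
position: [0.5931, 0.1584, 0.0826]
tcp_rot: [[0.001, 0.024, 1.0], [0.0, 1.0, -0.024], [-1.0, 0.0, 0.001]]
force: [-0.0, 0.2, 0.4]
opening: 0.403
```

```bash
python3 - <<'E'
from h import *
c=capture("wrist"); cv2.imwrite("pics/w6.png",c["pixels"][:,:,::-1])
go((.593,.1585,.083))
E
```

```text
t 10.1 pos [0.5931 0.1584 0.0826] yaw -1.34 q1,q6 4.5 5.9 F [0.3 0.7 0.1] M [ 0.12 -0.21 -0.  ] open 35.1
shift [-0.0004  0.0001 -0.0001] rot [ 0.    0.04 -0.02]
```

View pics/w6.png

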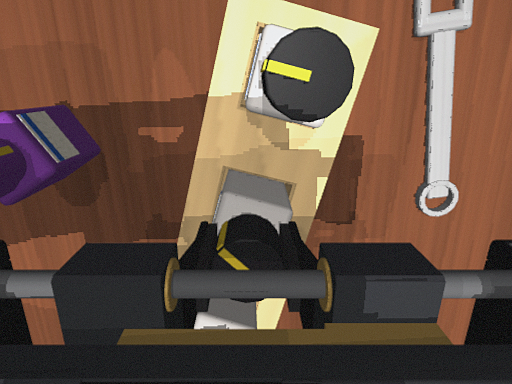

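Middle cap: the line follows the tool and the moment is about 0, so it is stripped. I'll turn it to 45° and lift.

Emit:
play_rows:
  rows:
    - [[0,0,0,4,0,0,0.02],[0,0,0,8,0,0,0.02],[0,0,0,12,0,0,0.02],[0,0,0,15,0,0,0.02],[0,0,0,15,0,0,0.02],[-0.01,0,0,15,0,0,0.02],[-0.02,0,0,15,0,0,0.02],[-0.035,0,0,15,0,0,0.02],[-0.055,0,0,15,0,0,0.02],[-0.08,0,0,15,0,0,0.02],[-0.11,0,0,15,0,0,0.02],[-0.135,0,0,15,0,0,0.02]]

```text
time_s: 11.3
position: [0.5925, 0.1579, 0.2199]
tcp_rot: [[0.001, 0.281, 0.96], [-0.0, 0.96, -0.281], [-1.0, -0.0, 0.001]]
force: [0.3, -0.1, -1.7]
opening: 0.41
```

```bash
python3 - <<'E'
from h import *
c=capture("scene"); cv2.imwrite("pics/s7.png",c["pixels"][:,:,::-1])
# tray centre from corners of red mask
t=capture("top"); p=t["pixels"].astype(int)
m=((p[:,:,0]>120)&(p[:,:,1]<70)&(p[:,:,2]<70)).astype(np.uint8); m[:, :330]=0; m[:,460:]=0
cn=max(cv2.findContours(m,0,2)[0],key=cv2.contourArea)[:,0,:]
print(cv2.minAreaRect(cn.astype(np.float32)))
P=np.array([onz(t,q,.035)[:2] for q in cn],np.float32); print(cv2.minAreaRect(P))
print([onz(t,q,.035)[:2].round(4) for q in [(352.5,211.5),(440,217),(438,271.5),(350.5,263.5)]])
go((.497,-.335,.22))
E
```

```text
((396.4745788574219, 241.8179931640625), (87.6001205444336, 54.98432922363281), 4.573921203613281)
((0.49369484186172485, -0.2892364263534546), (0.2243889421224594, 0.14064949750900269), 86.36726379394531)
[array([ 0.5686, -0.1776]), array([ 0.5589, -0.4028]), array([ 0.4198, -0.3935]), array([ 0.4349, -0.1716])]
t 11.4 pos [0.5952 0.1582 0.2224] yaw -16.35 q1,q6 4.5 20.9 F [ 0.7  0.2 -2.5] M [-0.01 -0.16 -0.04] open 35.4
shift [ 0.0014 -0.5009  0.0447] rot [ 0.    0.48 -0.16]
```

View pics/s7.png

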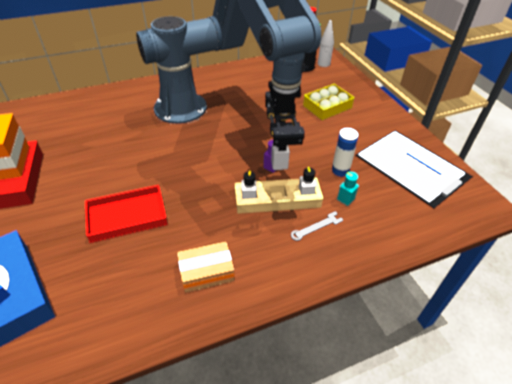

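Emit:
play_rows:
  rows:
    - [[0,-0.02,0.002,0,0,0,0.02],[0,-0.06,0.005,0,0,0,0.02],[0,-0.105,0.009,0,0,0,0.02],[0,-0.15,0.012,0,0,0,0.02],[0,-0.195,0.016,0,0,0,0.02],[0,-0.24,0.02,0,0,0,0.02],[0,-0.285,0.023,0,0,0,0.02],[0,-0.33,0.027,0,0,0,0.02],[0,-0.375,0.03,0,0,0,0.02],[0,-0.42,0.034,0,0,0,0.02],[0,-0.46,0.037,0,0,0,0.02],[0,-0.49,0.04,0,0,0,0.02]]

```text
time_s: 12.6
position: [0.4911, -0.3253, 0.2164]
tcp_rot: [[-0.002, 0.283, 0.959], [0.001, 0.959, -0.283], [-1.0, 0.0, -0.002]]
force: [0.8, -1.0, -0.5]
opening: 0.404
```

Emit:
play_rows:
  rows:
    - [[0,-0.013,0.001,0,0,0,0.02],[0.03,-0.013,0.001,0,0,0,0.02],[0.06,-0.013,0.001,0,0,0,0.02],[0.08,-0.013,0.001,0,0,0,0.02],[0.09,-0.013,0.001,0,0,0,0.02],[0.09,-0.013,0.001,0,0,0,0.02]]

```text
time_s: 13.2
position: [0.4892, -0.3341, 0.1258]
tcp_rot: [[-0.003, 0.281, 0.96], [0.003, 0.96, -0.281], [-1.0, 0.002, -0.004]]
force: [0.2, 0.3, -1.0]
opening: 0.406
```

```bash
python3 - <<'E'
from h import *
c=capture("scene"); cv2.imwrite("pics/s8.png",cv2.resize(c["pixels"][130:280,50:250],None,fx=4,fy=4)[:,:,::-1])
go((.4925,-.338,.080))
E
```

```text
t 13.25 pos [ 0.4901 -0.3351  0.1271] yaw -16.35 q1,q6 -45.1 -28.8 F [-0.5  0.  -2. ] M [ 0.   -0.08  0.01] open 35.5
shift [ 0.0471 -0.0022  0.0032] rot [-0.   -0.08 -0.05]
```

View pics/s8.png

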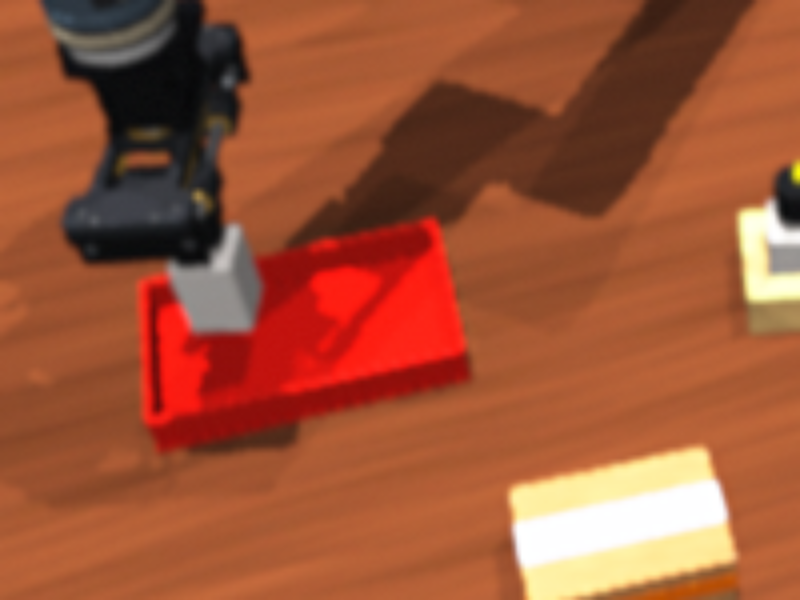

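Emit:
play_rows:
  rows:
    - [[0.015,-0.001,0.002,0,0,0,0.02],[0.028,-0.001,0.002,0,0,0,0.02],[0.038,-0.001,0.002,0,0,0,0.02],[0.043,-0.001,0.002,0,0,0,0.02],[0.046,-0.001,0.002,0,0,0,0.02],[0.048,-0.001,0.002,0,0,0,0.02],[0.049,-0.001,0.002,0,0,0,0.02],[0.049,-0.001,0.002,0,0,0,0.02]]

```text
time_s: 14.05
position: [0.4919, -0.3376, 0.0788]
tcp_rot: [[0.0, 0.282, 0.959], [-0.0, 0.959, -0.282], [-1.0, -0.0, 0.0]]
force: [-0.4, -0.2, -1.8]
opening: 0.399
```

```bash
python3 - <<'E'
from h import *
go((.4925,-.338,.0776))
E
```

```text
t 14.05 pos [ 0.4919 -0.3376  0.0788] yaw -16.39 q1,q6 -45.2 -28.8 F [-0.4 -0.2 -1.8] M [ 0.   -0.09 -0.03] open 34.7
shift [ 0.0012 -0.0002  0.0007] rot [-0.    0.02  0.02]
```

Emit:
play_rows:
  rows:
    - [[0.001,0,0,0,0,0,0.02],[0.0015,0,0,0,0,0,0.02],[0.002,0,0,0,0,0,0.02],[0.002,0,0,0,0,0,0.02]]

```text
time_s: 14.45
position: [0.4922, -0.3377, 0.0774]
tcp_rot: [[0.001, 0.282, 0.959], [-0.001, 0.959, -0.282], [-1.0, -0.0, 0.001]]
force: [0.5, 0.7, 4.2]
opening: 0.403
```

Contact (force +4.2 N). Release and rise.

Emit:
play_rows:
  rows:
    - [[0,0,0,0,0,0,0.05],[0,0,0,0,0,0,0.07],[0,0,0,0,0,0,0.087],[0,0,0,0,0,0,0.087],[0,0,0,0,0,0,0.087],[-0.03,0,0,0,0,0,0.087],[-0.07,0,0,0,0,0,0.087],[-0.12,0,0,0,0,0,0.087],[-0.13,0,0,0,0,0,0.087],[-0.13,0,0,0,0,0,0.087]]

```text
time_s: 15.45
position: [0.4929, -0.3385, 0.2091]
tcp_rot: [[0.004, 0.282, 0.959], [-0.004, 0.959, -0.282], [-1.0, -0.003, 0.005]]
force: [-0.2, -0.0, 0.0]
opening: 0.998
```

```bash
python3 - <<'E'
from h import *
c=capture("top"); p=c["pixels"]
cv2.imwrite("pics/top9.png",cv2.resize(p[120:290,120:460],None,fx=2.3,fy=2.3,interpolation=cv2.INTER_CUBIC)[:,:,::-1])
c=capture("scene"); cv2.imwrite("pics/s9.png",cv2.resize(c["pixels"][130:280,50:330],None,fx=2.8,fy=2.8)[:,:,::-1])
go((.617,.245,.21),35)
E
```

```text
t 15.55 pos [ 0.491  -0.3367  0.2054] yaw -16.39 q1,q6 -45.2 -28.8 F [ 0.1  0.4 -0.2] M [ 0.02 -0.1   0.02] open 87.0
shift [-0.0038  0.5936 -0.0434] rot [-51.4   -0.08  -0.11]
```

View pics/top9.png

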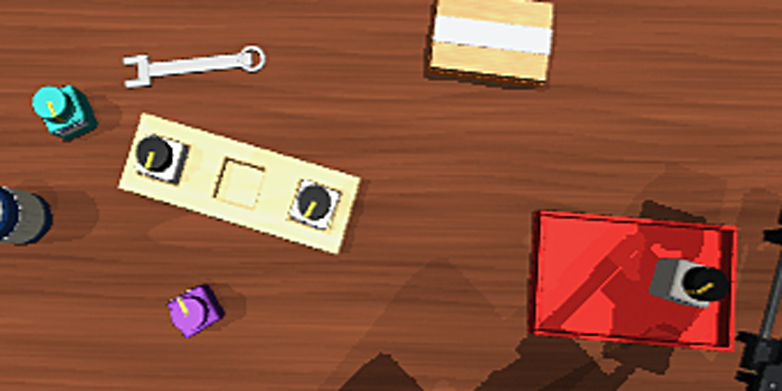

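View pics/s9.png

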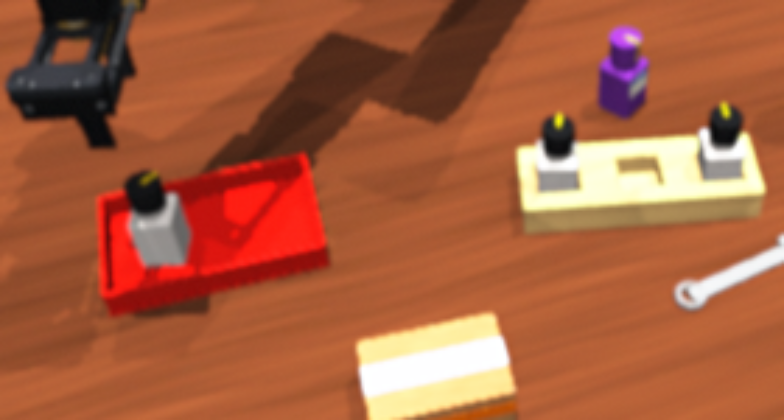

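The first stripped bottle stands upright in the tray. On to the far-left bottle.

Emit:
play_rows:
  rows:
    - [[0,0.05,-0.004,-5,0,0,0.087],[0,0.1,-0.007,-9,0,0,0.087],[0,0.15,-0.011,-13,0,0,0.087],[0,0.2,-0.015,-17,0,0,0.087],[0,0.25,-0.018,-22,0,0,0.087],[0,0.3,-0.022,-26,0,0,0.087],[0,0.35,-0.026,-30,0,0,0.087],[0,0.4,-0.029,-35,0,0,0.087],[0,0.45,-0.033,-40,0,0,0.087],[0,0.5,-0.037,-45,0,0,0.087],[0,0.55,-0.04,-50,0,0,0.087],[0,0.594,-0.043,-51.4,0,0,0.087]]

```text
time_s: 16.75
position: [0.6167, 0.2467, 0.2033]
tcp_rot: [[-0.005, -0.576, 0.817], [-0.001, 0.817, 0.576], [-1.0, 0.002, -0.005]]
force: [-0.1, -0.6, -0.1]
opening: 1.004
```

Emit:
play_rows:
  rows:
    - [[0,0,0,0,0,0,0.087],[0,0,0,0,0,0,0.087],[0,0,0,0,0,0,0.087]]

```text
time_s: 17.05
position: [0.617, 0.2433, 0.2045]
tcp_rot: [[-0.004, -0.573, 0.819], [-0.001, 0.82, 0.573], [-1.0, 0.001, -0.004]]
force: [-0.7, -0.3, -0.2]
opening: 0.997
```

```bash
python3 - <<'E'
from h import *
c=capture("wrist"); cv2.imwrite("pics/w10.png",c["pixels"][:,:,::-1])
go((.617,.245,.083),35)
lines(c,[(.617,.245,.115)]); print(proj(c,(.617,.245,.115)))
E
```

```text
t 17.1 pos [0.6173 0.2429 0.2051] yaw 34.91 q1,q6 11.9 -23.0 F [-0.5 -0.6 -0.8] M [-0.01 -0.19 -0.  ] open 87.2
shift [0.1221 0.0018 0.0013] rot [-0.09 -0.18 -0.05]
line (0.617, 0.245) n 131 ang 157.0 at [0.6081 0.2491] size [0.0066 0.0234]
[250.05578193 188.82336708]
```

View pics/w10.png

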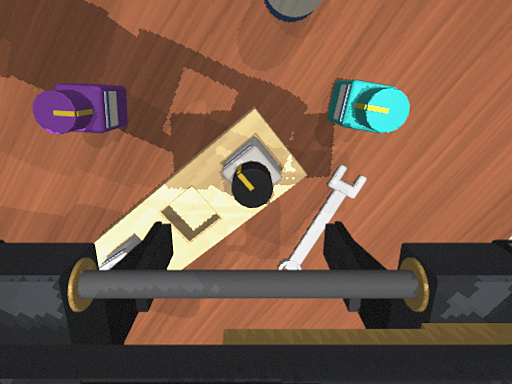

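Emit:
play_rows:
  rows:
    - [[0.04,0.001,0.001,0,0,0,0.087],[0.08,0.001,0.001,0,0,0,0.087],[0.1,0.001,0.001,0,0,0,0.087],[0.115,0.001,0.001,0,0,0,0.087],[0.122,0.001,0.001,0,0,0,0.087],[0.122,0.001,0.001,0,0,0,0.087],[0.122,0.001,0.001,0,0,0,0.087]]

```text
time_s: 17.8
position: [0.6195, 0.2458, 0.0857]
tcp_rot: [[0.002, -0.573, 0.819], [0.0, 0.819, 0.573], [-1.0, -0.001, 0.002]]
force: [0.8, -0.2, 0.4]
opening: 0.999
```

```bash
python3 - <<'E'
from h import *
c=capture("wrist"); cv2.imwrite("pics/w11.png",c["pixels"][:,:,::-1])
go((.617,.245,.083),35)
E
```

```text
t 17.85 pos [0.6196 0.246  0.086 ] yaw 34.99 q1,q6 12.1 -22.9 F [ 0.6  0.2 -0.2] M [ 0.08 -0.19 -0.03] open 86.7
shift [ 0.003   0.0007 -0.0027] rot [-0.01  0.15  0.06]
```

View pics/w11.png

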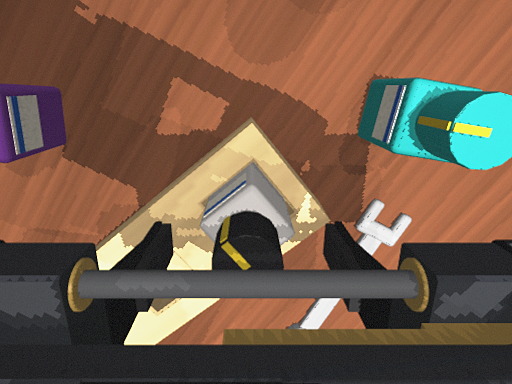

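Cap centred between the fingers (column 248). Close, then turn.

Emit:
play_rows:
  rows:
    - [[0.002,0,-0.001,0,0,0,0.06],[0.002,0,-0.001,0,0,0,0.04],[0.002,0,-0.001,0,0,0,0.03],[0.002,0,-0.001,0,0,0,0.02],[0.002,0,-0.001,0,0,0,0.02],[0.002,0,-0.001,0,0,0,0.02],[0.002,0,-0.001,0,0,0,0.02],[0.002,0,-0.001,3,0,0,0.02],[0.002,0,-0.001,6,0,0,0.02],[0.002,0,-0.001,9,0,0,0.02],[0.002,0,-0.001,12,0,0,0.02],[0.002,0,-0.001,15,0,0,0.02]]

```text
time_s: 19.05
position: [0.6182, 0.2455, 0.0826]
tcp_rot: [[0.001, -0.34, 0.94], [0.0, 0.94, 0.34], [-1.0, -0.0, 0.001]]
force: [0.0, 0.4, 0.7]
opening: 0.404
```

Emit:
play_rows:
  rows:
    - [[0,0,0,3,0,0,0.02],[0,0,0,6,0,0,0.02],[0,0,0,9,0,0,0.02],[0,0,0,12,0,0,0.02],[0,0,0,15,0,0,0.02],[0,0,0,15,0,0,0.02]]

```text
time_s: 19.65
position: [0.6182, 0.2456, 0.0826]
tcp_rot: [[0.001, -0.087, 0.996], [0.0, 0.996, 0.087], [-1.0, 0.0, 0.001]]
force: [1.3, 0.3, 0.6]
opening: 0.405
```

```bash
python3 - <<'E'
from h import *
c=capture("wrist"); cv2.imwrite("pics/w12.png",c["pixels"][:,:,::-1])
go((.617,.245,.083))
E
```

```text
t 19.7 pos [0.6181 0.2456 0.0827] yaw 5.06 q1,q6 12.1 7.0 F [ 1.1  0.4 -0.9] M [ 0.12 -0.3   0.05] open 35.3
shift [-0.0003 -0.0005 -0.0011] rot [ 0.    0.06 -0.02]
```

View pics/w12.png

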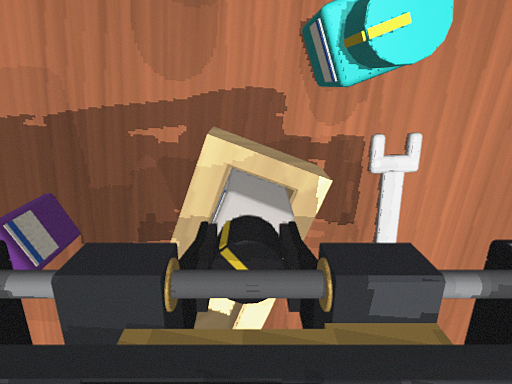

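The line follows the tool and Mz is only 0.05, so this cap is stripped. Turn on to 45° and lift.

Emit:
play_rows:
  rows:
    - [[0,0,0,4,0,0,0.02],[0,0,0,8,0,0,0.02],[0,0,0,12,0,0,0.02],[0,0,0,15,0,0,0.02],[0,0,0,15,0,0,0.02],[-0.01,0,0,15,0,0,0.02],[-0.02,0,0,15,0,0,0.02],[-0.035,0,0,15,0,0,0.02],[-0.055,0,0,15,0,0,0.02],[-0.08,0,0,15,0,0,0.02],[-0.11,0,0,15,0,0,0.02],[-0.135,0,0,15,0,0,0.02]]

```text
time_s: 20.9
position: [0.6175, 0.2451, 0.2206]
tcp_rot: [[0.001, 0.173, 0.985], [-0.0, 0.985, -0.173], [-1.0, 0.0, 0.001]]
force: [1.1, 0.3, -1.3]
opening: 0.404
```

```bash
python3 - <<'E'
from h import *
c=capture("wrist"); cv2.imwrite("pics/w13.png",c["pixels"][:,:,::-1])
go((.4965,-.238,.22))
E
```

```text
t 20.95 pos [0.6201 0.2459 0.2254] yaw -9.96 q1,q6 12.1 22.0 F [0.3 0.1 1.7] M [ 0.11 -0.15 -0.01] open 35.3
shift [ 0.0034 -0.498  -0.0382] rot [ 0.    0.53 -0.19]
```

View pics/w13.png

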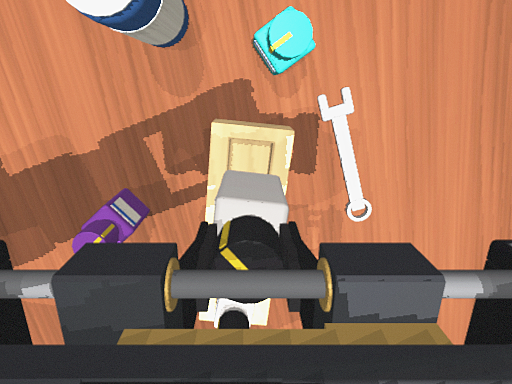

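Emit:
play_rows:
  rows:
    - [[0,-0.02,-0.002,0,0,0,0.02],[0,-0.06,-0.005,0,0,0,0.02],[0,-0.105,-0.008,0,0,0,0.02],[0,-0.15,-0.011,0,0,0,0.02],[0,-0.195,-0.015,0,0,0,0.02],[0,-0.24,-0.018,0,0,0,0.02],[0,-0.285,-0.022,0,0,0,0.02],[0,-0.33,-0.025,0,0,0,0.02],[0,-0.375,-0.029,0,0,0,0.02],[0,-0.42,-0.032,0,0,0,0.02],[0,-0.46,-0.035,0,0,0,0.02],[0,-0.485,-0.037,0,0,0,0.02]]

```text
time_s: 22.15
position: [0.4958, -0.2288, 0.2181]
tcp_rot: [[0.0, 0.175, 0.985], [-0.001, 0.985, -0.175], [-1.0, -0.001, 0.0]]
force: [-0.6, 0.0, -1.6]
opening: 0.405
```

Emit:
play_rows:
  rows:
    - [[0,-0.012,-0.001,0,0,0,0.02],[0,-0.012,-0.001,0,0,0,0.02],[0.03,-0.012,-0.001,0,0,0,0.02],[0.06,-0.012,-0.001,0,0,0,0.02],[0.08,-0.012,-0.001,0,0,0,0.02],[0.09,-0.012,-0.001,0,0,0,0.02],[0.09,-0.012,-0.001,0,0,0,0.02]]

```text
time_s: 22.85
position: [0.4934, -0.2356, 0.1264]
tcp_rot: [[-0.003, 0.172, 0.985], [0.002, 0.985, -0.172], [-1.0, 0.002, -0.003]]
force: [0.4, 0.7, -0.3]
opening: 0.406
```

```bash
python3 - <<'E'
from h import *
c=capture("scene"); cv2.imwrite("pics/s14.png",cv2.resize(c["pixels"][130:280,50:250],None,fx=4,fy=4)[:,:,::-1])
go((.4965,-.238,.0776))
E
```

```text
t 22.9 pos [ 0.4942 -0.2364  0.1275] yaw -9.91 q1,q6 -37.3 -27.4 F [-1.  -0.1 -1.9] M [-0.01 -0.13  0.04] open 35.2
shift [ 0.0499 -0.0012  0.0026] rot [-0.   -0.04 -0.03]
```

View pics/s14.png

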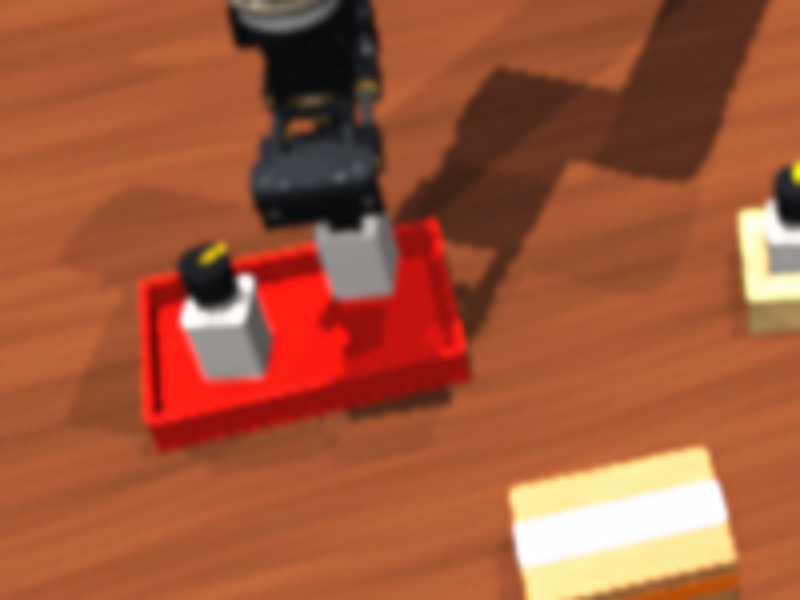

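Emit:
play_rows:
  rows:
    - [[0.015,-0.001,0.002,0,0,0,0.02],[0.028,-0.001,0.002,0,0,0,0.02],[0.038,-0.001,0.002,0,0,0,0.02],[0.043,-0.001,0.002,0,0,0,0.02],[0.046,-0.001,0.002,0,0,0,0.02],[0.048,-0.001,0.002,0,0,0,0.02],[0.049,-0.001,0.002,0,0,0,0.02],[0.05,-0.001,0.002,0,0,0,0.02],[0.051,-0.001,0.002,0,0,0,0.02],[0.051,-0.001,0.002,0,0,0,0.02]]

```text
time_s: 23.9
position: [0.4962, -0.239, 0.0774]
tcp_rot: [[0.001, 0.174, 0.985], [-0.001, 0.985, -0.174], [-1.0, -0.0, 0.001]]
force: [0.1, 1.2, 3.5]
opening: 0.402
```

Emit:
play_rows:
  rows:
    - [[0,0,0,0,0,0,0.05],[0,0,0,0,0,0,0.07],[0,0,0,0,0,0,0.087],[0,0,0,0,0,0,0.087],[0,0,0,0,0,0,0.087],[-0.03,0,0,0,0,0,0.087],[-0.07,0,0,0,0,0,0.087],[-0.12,0,0,0,0,0,0.087],[-0.13,0,0,0,0,0,0.087],[-0.13,0,0,0,0,0,0.087]]

```text
time_s: 24.9
position: [0.497, -0.2397, 0.2088]
tcp_rot: [[0.004, 0.173, 0.985], [-0.003, 0.985, -0.173], [-1.0, -0.003, 0.005]]
force: [-0.1, -0.4, -0.5]
opening: 0.992
```

```bash
python3 - <<'E'
from h import *
c=capture("top"); p=c["pixels"]
cv2.imwrite("pics/top15.png",cv2.resize(p[120:290,120:460],None,fx=2.3,fy=2.3,interpolation=cv2.INTER_CUBIC)[:,:,::-1])
lines(c,[(.569,.0725,.115)])
c=capture("scene"); cv2.imwrite("pics/s15.png",cv2.resize(c["pixels"][130:280,50:330],None,fx=2.8,fy=2.8)[:,:,::-1])
go((.569,.0725,.21),25)
E
```

```text
line (0.569, 0.0725) n 17 ang 149.8 at [0.5615 0.0773] size [0.0049 0.0173]
t 25.0 pos [ 0.4949 -0.2382  0.2056] yaw -9.99 q1,q6 -37.4 -27.4 F [-0.7  0.1 -1.2] M [ 0.   -0.03  0.01] open 86.6
shift [-0.0042  0.3189  0.019 ] rot [-34.99  -0.09  -0.08]
```

View pics/top15.png

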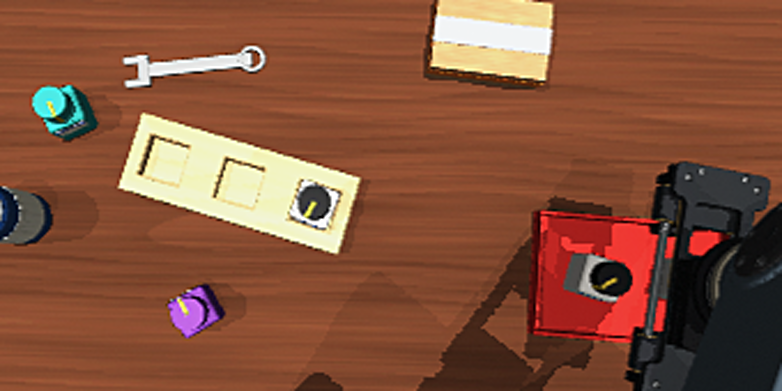

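View pics/s15.png

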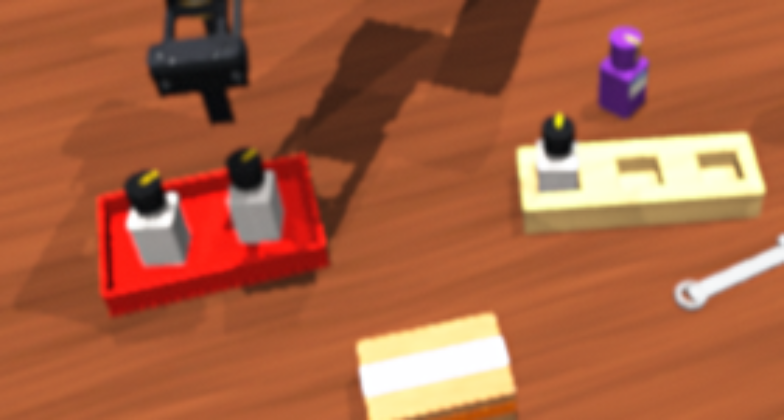

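```bash
python3 - <<'E'
from rig import *
print(hand_in())
E
```

```text
the job is handed in; nothing more can be done
None
```

I checked all three caps, left the sound bottle nipped up in the rack, and set the two stripped ones in the red tray. I handed the job in at about 25 s of the 67 s allowed.

- **Sound (pocket nearest the tray):** The tool turned 30° and I stopped there, short of 45°. The cap line moved only about 11–14° before the fingers slipped, and the moment rose to about 0.58 N m. It is still in its pocket.
- **Stripped (middle and far pockets):** Both caps followed the tool with almost no moment. I turned each by 45° before lifting, and set it down with under 5 N of contact force.

In the last pictures both stripped bottles stand upright inside the tray. The sound one is upright in its pocket, and the carton and spanner look unmoved. The gripper is open and clear above the tray. The can was only partly in view at the end, but the arm never came near it.

I could not measure the sound cap's own turn separately from the bottle's small turn in its pocket. That it is nipped up rests on the finger slip and the moment, which was far above the 0.05 N m drag. No check failed. The position estimates from the two fixed cameras differed by 2–5 mm.

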